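# Push the wedged stopper and filter disc out of a glass column

## Robot

A 6-joint arm with a two-finger parallel gripper is mounted at the origin on the work surface. World frame = base frame: x ahead of the robot, y to its left, z up, the work surface at z = 0. Lengths are in mm, angles in rad, forces in N, time in s.
With the tool pointing down it reaches from about 350 to 875 mm from the base axis. Payload 4.2 kg.
Tool frame: the origin (TCP) lies at the very end of the fingers, on their centre line; the grasp point (between the pads) lies 19 mm behind it; z points along the fingers, y is the line along which they close (so a half turn about z gives the same grasp; the last joint's range is limited). The gripper opens to 85 mm and grips with 20 to 120 N. Pads are 22 mm wide; open, the fingers measure 114 mm over their backs; the gripper's body (76 mm by 85 mm) begins 54 mm behind the grasp point. The pads swing forward as they close: fully open they stand 13 mm farther back than shut.
Start: joints at [1.375, 0.385, 0.008, 0, -1.194, -0.259], TCP at [274.518, 561.462, 231.312] pointing down, gripper open.
Joint ranges: [-3.14, 3.14], [-1.21, 2.06], [-1.07, 1.41], [-3.16, 2.05], [-2.99, -0.16], [-3.1, 3.1]. Speed limits (rad/s): [2.79, 2.79, 3.14, 3.14, 3.14, 3.14].

## Interface

Orientations are given as a unit quaternion [x, y, z, w].
In Python, from bench import arm gives the robot as it stands.
- The arm moves only by the tool servo_tool, never from a script. Its argument "rows" is a list that holds one entry, the list of rows, each a list of 7 numbers: the finger opening in mm, from 0 to 85.4, then the shift along the tool's x, y, z in mm, then the turn, a rotation vector about the tool's x, y, z in rad. A call has 1 to 10 rows; each row is the pose to reach, as a shift and turn from the pose commanded when the call began, along the tool's axes at that moment; what a row does not reach only later rows make up. A row lasts 1/8 s, in which the tool goes at most 62.5 mm and 10.7 degrees, less where a joint would pass 70% of its speed; a pose out of reach is approached as far as the arm can. A call with a gripper value outside its range is refused whole. The fingers move at their own pace and stop on an object; the grip force is fixed at half the most. Time passes only in rows, so rows that repeat a pose let the fingers close. It gives the time, the measured TCP pose, the force, the opening and the grip force at its end, in the units of the state.
- arm.read_state(): the state, without advancing time (a new reading comes with each control period).
- arm.get_image(name): name is "scene" or "top"; returns the picture (480x640x3 uint8, red, green, blue); there is no depth.
- arm.camera_params(name): a dict with "intrinsics" (3x3 intrinsics, pixels), "R" (3x3) and "t" (3): a world point X has camera coordinates R X + t. Camera axes: x right, y down, z forward; pixel columns grow to the right and rows downward; lengths in mm; the calibration is good to about 2 mm. A picture is of the moment at which its call begins. camera_params takes no time and is no camera call.
- arm.job_done(): hands the job in; it is judged then, once.
The state is a dict: "clock": time; "joints": joint angles; "joint_vel": joint speeds; "joint_efforts": joint torques, N m; "position": TCP position; "ee_rot": TCP orientation; "contact_force": force on the tool from outside, world axes, zero at the start; "wrist_torque": the same for the moment, N m; "gripper_width": finger opening in mm; "grasp_force": force on a finger pad.
Only numpy, scipy, OpenCV 4.12 (cv2) and the standard library are available. Lean on these libraries where they do the work, as an engineer would, in place of code of your own. Each camera call takes 0.05 s, during which the arm holds its last target. There are 200 camera calls.

## Task

The short glass column in the retort clamp has its rubber stopper and white filter disc wedged in the end away from the flared mouth. Swing the column upright, mouth up, over the steel dish, push both parts out of it into the dish with the steel ejector rod that stands in the tube rack, then draw the rod out and stand it back upright in the rack, leaving the column upright. The column is glass, so do not force the rod against it, and leave everything else where it stands.

Things in the scene. Friction and masses are not known exactly. Their poses are not given: they have to be found in the camera images.
- stand: retort stand, fixed: flat grey base plate 250 x 160 x 10 mm (250 along x), steel upright 12 mm thick, 250 mm tall at x = +150 mm, boss head 115 mm up it holding the clamp, whose jaws reach 25 mm to either side of the tube axis. Origin on the bench under the middle of the glass column; x towards the upright, z up. The steel dish stands on the base plate
- column: straight glass tube, 100 mm long, 29 mm outside, 24 mm bore, open at both ends, held round its middle 16 mm by a clamp whose level 10 mm rod runs to the boss head. Origin at the middle of the tube, 115 mm above the bench; z along the tube to the mouth, x along the clamp rod to the upright. It swivels with the clamp about x; starts lying level (z along the stand's y), upright when z points up
- column_foot (a point): centre of the column's lower end, where the parts are wedged; upright, it is 65 mm above the bench. The swivel has some friction (about 0.15 N m), stays where it is left, has no click or stop at upright and goes 25 degrees beyond. The tube can be pushed at either end, or held across its x sides; a firm flat grip hardly lets it turn between the fingers
- column_mouth (a point): centre of the column's open mouth, which has a slightly flared lip (33 mm across, the last 5 mm); axes as the column's. Upright, it is 165 mm above the bench
- stopper: grey-black rubber stopper, 22 mm across and 20 mm long, wedged in the column with its lower face 2 mm inside the end away from the mouth; origin at its centre. It and the disc move only when pushed with about 5 to 10 N along the tube, and fall free once past the tube's end
- disc: white porous filter disc, 22 mm across and 9 mm thick, wedged against the stopper on its mouth side (its upper face 69 mm below the mouth); origin at its centre
- dish: round stainless dish, 104 mm across the rim, 26 mm high, loose on the stand's base plate, centred under the column; origin at the centre of its underside (10 mm above the bench)
- rack: white tube rack, fixed, 64 mm (x) by 156 mm (y), 66 mm high: floor 5 mm thick and two plates (tops at 32 and 65 mm) with 2 x 5 square holes 17 mm wide at x = -15, +15 mm and y = -56, -28, 0, 28, 56 mm. Origin at the centre of its underside on the bench. The rod stands in one hole, sample tubes in three others
- rod: steel ejector rod upright in a rack hole: handle 22 mm across, 50 mm long on top, below it a collar 30 mm across, 4 mm thick, then the plain rod, 10 mm thick, 120 mm long, its tip chamfered. The collar stops on the column's mouth with the tip 20 mm past its lower end. About 0.14 kg. Origin at the handle's centre (154 mm above the bench in the rack, 149 mm above the tip); z from the tip up
- rod_tip (a point): centre of the rod's flat lower end (7 mm across); z points up the rod
- sample0: capped sample tube, 15 mm across (cap 18 mm), 80 mm tall, standing in a hole of the rack, its top 85 mm above the bench; origin at the centre of its underside
- sample1: capped sample tube, 15 mm across (cap 18 mm), 80 mm tall, standing in a hole of the rack, its top 85 mm above the bench; origin at the centre of its underside
- sample2: capped sample tube, 15 mm across (cap 18 mm), 80 mm tall, standing in a hole of the rack, its top 85 mm above the bench; origin at the centre of its underside
- reagent: amber reagent bottle with a white cap, 62 mm across, 125 mm tall, standing on the bench; origin at the centre of its underside
- slidebox: flat cardboard slide box 82 x 34 x 24 mm high on the bench between the stand and the rack; origin at the centre of its underside
- dropper: small amber dropper bottle, 32 mm across, 96 mm tall, at the side of the bench; origin at the centre of its underside
- beaker: glass beaker, 68 mm across, 90 mm tall, at the other side of the bench; origin at the centre of its underside
Things that resemble listed ones, but are neither listed nor needed, are in the scene too. What is meant by the rack is not pink or red, and is the smaller of those in its own colour.

How it is judged:
By the outcome, as a careful person would: the job done as asked, in the order asked, and still so for the second after the job is handed in, with the robot touching nothing.
It also fails if it takes over 72 s, if anything falls off the work surface, if the arm or the gripper's body presses on something with over 40 N, if the wrist force passes 120 N, or if a joint passes its speed limit or range.

## Working session

There is one attempt and no reset: what is moved stays moved. The work goes in short steps, Python scripts to look and compute and a tool call to move; the robot and the scene stay as the last step left them, time stands still between calls to the robot, and variables do not carry over. Pictures are saved under pics/ and viewed, at most 10 in all, crops included, and the job is handed in when it is done.

Besides the shell and the picture viewer there is one more tool, called after "Request:" in YAML: its name, and indented under it one key for each argument. servo_tool: Moves the arm, as the interface text tells. Its arguments: {"type":"object","properties":{"rows":{"type":"array"}},"required":["rows"]}

```bash
mkdir -p pics; ls; python3 - <<'E'
from bench import arm
import cv2
for n in("scene","top"):
    cv2.imwrite(f"pics/{n}0.png",arm.get_image(n)[:,:,::-1]); p=arm.camera_params(n); print(n,p)
print(arm.read_state())
E
```

```text
pics
scene {'intrinsics': array([[492.36229754,   0.        , 316.0817331 ],
       [  0.        , 492.36229754, 238.12196806],
       [  0.        ,   0.        ,   1.        ]]), 'R': array([[-0.47370422,  0.88057078, -0.0141216 ],
       [ 0.51738941,  0.26528283, -0.81359279],
       [-0.71267981, -0.3927087 , -0.58126359]]), 't': array([ 244.3383816 , -161.53308425, 1650.0742932 ])}
top {'intrinsics': array([[520.33890103,   0.        , 328.25055909],
       [  0.        , 520.33890103, 246.08490026],
       [  0.        ,   0.        ,   1.        ]]), 'R': array([[ 0.01024058, -0.99988663, -0.01103867],
       [-0.99015873, -0.00859884, -0.13968446],
       [ 0.13957371,  0.01236049, -0.99013454]]), 't': array([  -3.48206103,  521.56466232, 1309.84576941])}
{'clock': 0.1, 'joints': array([ 1.37458953e+00,  3.85472811e-01,  6.77605025e-03, -4.35574929e-04,
       -1.19396003e+00, -2.58616618e-01]), 'joint_vel': array([-0.00029808, -0.00186561,  0.00320326,  0.00113558, -0.00029822,
        0.00185015]), 'joint_efforts': array([-4.83111944e-04, -3.93321025e+01,  1.88928008e+01,  4.19789359e+00,
       -2.60408073e-03,  8.09000760e-07]), 'position': array([274.31411067, 561.02224142, 230.34030586]), 'ee_rot': array([ 9.74234650e-01, -2.25534789e-01, -1.73309871e-04,  9.36092325e-04]), 'contact_force': array([ 0.41716161, -0.68724347,  0.25786577]), 'wrist_torque': array([-0.01926944,  0.00313078,  0.02479724]), 'grasp_force': 0.0, 'gripper_width': 85.24009943651711}
```

View pics/scene0.png

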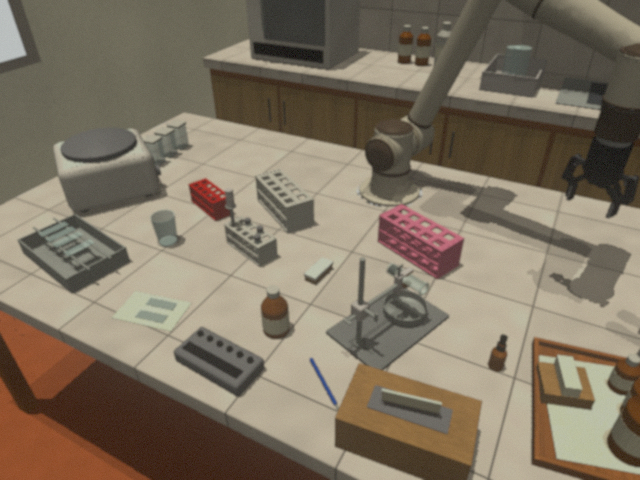

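View pics/top0.png

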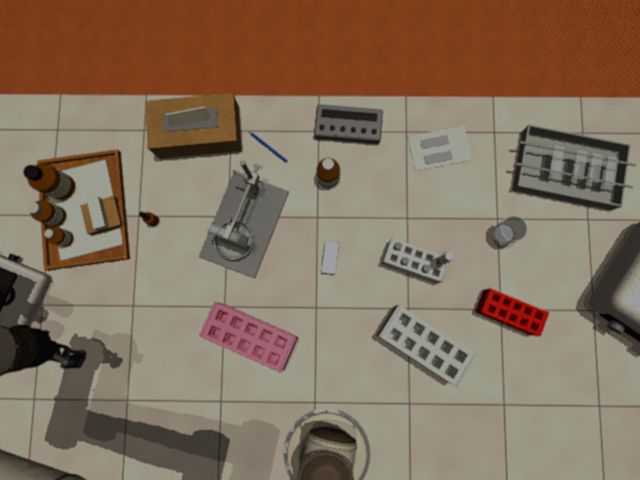

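The scene view shows a small white rack at (250,240) with the rod standing at (230,205), and the stand at (390,315). In the top view the white racks are at (415,260), which is smaller and holds the rod and tubes, and at (427,345), which is larger and empty. Pink (250,335) and red (512,312) are excluded, so the rack meant is the one at top (415,260). I'll confirm it in an enlarged crop.

```bash
python3 - <<'E'
import cv2,numpy as np
t=cv2.imread("pics/top0.png");s=cv2.imread("pics/scene0.png")
r=lambda im,x,y,w,h,k:cv2.resize(im[y:y+h,x:x+w],None,fx=k,fy=k,interpolation=cv2.INTER_CUBIC)
a=np.hstack([r(t,195,155,100,125,4),r(t,375,225,100,125,4)])  # 400x500 each
cv2.imwrite("pics/c_top.png",a)
b=np.hstack([r(s,320,240,133,130,3),r(s,200,175,133,130,3)])
cv2.imwrite("pics/c_scene.png",b)
E
```

```text
(no output)
```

View pics/c_top.png

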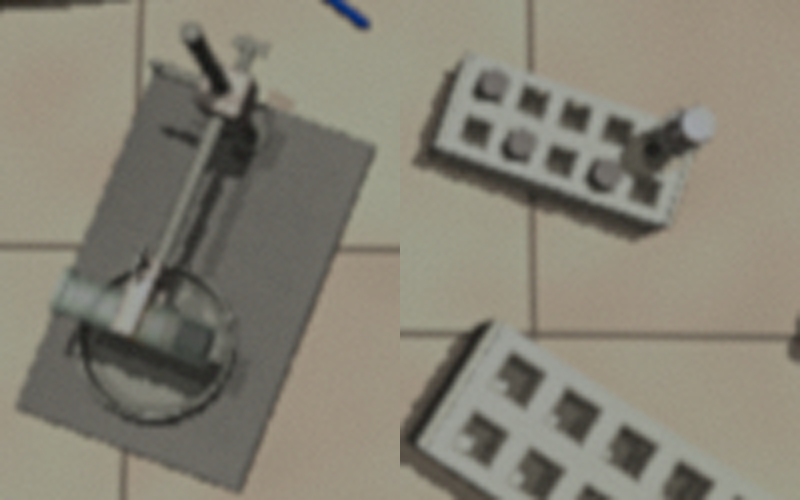

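View pics/c_scene.png

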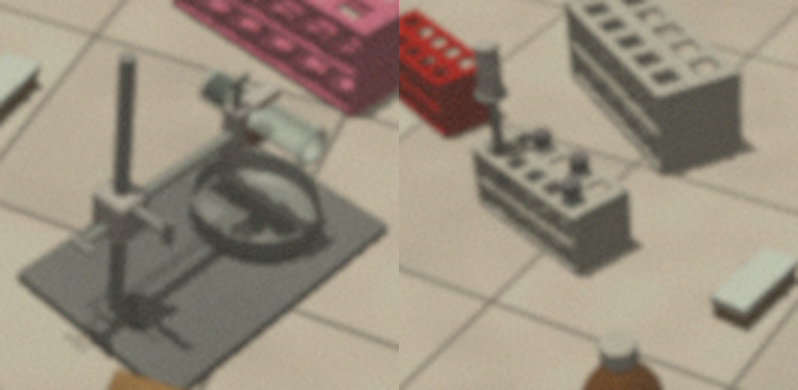

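The crops confirm the small white rack, with the rod in its upper-right hole at top px (540,188→≈(537,262)). Only that rack holds tubes. The column's clear mouth end is at top px (212,229) and its dark stopper end at (248,242). Next I fit the poses.

```bash
cat > h.py <<'E'
import numpy as np
from bench import arm
from scipy.optimize import least_squares
from scipy.spatial.transform import Rotation as Rn
P={n:arm.camera_params(n) for n in("scene","top")}
def proj(n,X):
    p=P[n]; c=p["R"]@np.asarray(X,float)+p["t"]; q=p["intrinsics"]@c; return q[:2]/q[2]
def w(po,l):  # pose x,y,yaw ; local xyz
    c,s=np.cos(po[2]),np.sin(po[2]); return np.array([po[0]+c*l[0]-s*l[1],po[1]+s*l[0]+c*l[1],l[2]])
def fit(obs,x0,loc):
    f=lambda v:np.concatenate([proj(n,w(v,loc(l,v)))-px for n,l,px in obs])
    r=least_squares(f,x0,loss="soft_l1",x_scale=[100,100,1]+[10]*(len(x0)-3)); return r.x,np.round(f(r.x).reshape(-1,2),1)
E
python3 - <<'E'
from h import *
T=lambda x,y:(195+x/4,155+y/4); T2=lambda x,y:(375+(x-400)/4,225+y/4)
S=lambda x,y:(320+x/3,240+y/3); S2=lambda x,y:(200+(x-399)/3,175+y/3)
# stand: plate local marked with x offset v[3]
o=[("top",("p",125,80),T(155,65)),("top",("p",125,-80),T(375,148)),("top",("p",-125,-80),T(240,490)),("top",("p",-125,80),T(18,407)),
("scene",("p",125,80),S(190,388)) ,("scene",("p",-125,80),S(385,230)),("scene",("p",125,-80),S(20,277)),
("top",(0,0,36),T(157,344)),("scene",(0,0,36),S(257,203)),("top",(150,0,250),T(190,33)),("scene",(150,0,250),S(127,57)),
("top",(0,50,115),T(65,297)),("top",(0,-50,115),T(212,350)),("scene",(0,50,115),S(315,147)),("scene",(0,-50,115),S(213,86))]
loc=lambda l,v:(l[1]+v[3],l[2],10) if l[0]=="p" else l
v,r=fit(o,[470,170,-.4,60],loc);print("stand",v.round(3),r.tolist())
o=[("top",(a,b,65),T2(*p)) for a,b,p in[(15,28,(533,98)),(15,0,(576,115)),(15,-28,(619,128)),(-15,56,(476,130)),(-15,0,(560,160)),(-15,-56,(646,188)),(32,78,(465,55)),(-32,78,(435,147)),(-32,-78,(668,222))]]
o+=[("top",(15,-56,179),T2(697,125)),("scene",(15,-56,179),S2(488,50))]
v,r=fit(o,[470,-170,-.3],lambda l,v:l);print("rack",v.round(3),r.tolist(),"rod",w(v,(15,-56,154)))
for nm,a,b in[("box",330,257)]:pass
E
```

```text
stand [ 5.35526e+02  2.44481e+02 -3.45000e-01  5.10140e+01] [[-0.5, -0.4], [-0.2, -1.2], [-0.5, 0.6], [-1.3, 0.4], [-5.4, 1.7], [1.4, -3.3], [-1.2, -2.7], [0.5, -1.0], [-1.7, -4.9], [-0.9, -0.2], [1.0, -1.8], [-1.4, -1.1], [-0.3, -0.4], [-0.0, -1.4], [-0.9, -2.1]]
rack [ 4.85799e+02 -2.22255e+02 -3.18000e-01] [[-0.3, 0.7], [-0.4, -0.0], [-0.5, 0.3], [-0.2, 0.4], [0.0, -0.0], [-0.2, 0.1], [-0.1, -1.1], [-0.4, -0.3], [0.8, 0.8], [0.6, -1.0], [-1.2, -3.0]] rod [ 482.55170392 -280.13855167  154.        ]
```

Request:
servo_tool:
  rows:
    - [[0,378,214,30,0,0,-0.11],[0,378,214,30,0,0,-0.11],[0,378,214,30,0,0,-0.11],[0,378,214,30,0,0,-0.11],[0,378,214,30,0,0,-0.11],[0,378,214,30,0,0,-0.11],[0,378,214,30,0,0,-0.11],[0,378,214,30,0,0,-0.11],[0,378,214,30,0,0,-0.11],[0,378,214,30,0,0,-0.11]]

```text
clock: 1.35
position: [519.6, 204.2, 201.4]
ee_rot: [0.985, -0.171, -0.0, -0.0]
contact_force: [-0.3, -0.8, 0.8]
gripper_width: 0.1
grasp_force: 0.0
```

Request:
servo_tool:
  rows:
    - [[0,0,1,50,0,0,0],[0,0,1,66,0,0,0],[0,0,1,71,0,0,0],[0,0,1,76,0,0,0],[0,0,1,81,0,0,0],[0,0,1,86,0,0,0],[0,0,1,91,0,0,0],[0,0,1,96,0,0,0],[0,0,1,101,0,0,0],[0,0,1,106,0,0,0]]

```text
clock: 2.6
position: [521.0, 203.3, 95.8]
ee_rot: [0.985, -0.171, 0.001, -0.001]
contact_force: [-0.5, -0.8, 4.7]
gripper_width: 0.1
grasp_force: 1.8
```

Request:
servo_tool:
  rows:
    - [[0,0,0,-60,0,0,0],[0,0,0,-120,0,0,0],[85,0,-60,-120,0,0,0],[85,0,-69,-120,0,0,0],[85,0,-69,-120,0,0,0],[85,0,-69,-120,0,0,0],[85,0,-69,-120,0,0,0]]

```text
clock: 3.48
position: [542.9, 266.3, 215.1]
ee_rot: [0.985, -0.172, -0.0, 0.0]
contact_force: [-0.0, -0.5, -0.8]
gripper_width: 85.0
grasp_force: 0.0
```

```bash
python3 - <<'E'
from h import *
import cv2
s=arm.get_image("scene");t=arm.get_image("top")
r=lambda im,x,y,w,h,k:cv2.resize(im[y:y+h,x:x+w,::-1],None,fx=k,fy=k,interpolation=cv2.INTER_CUBIC)
cv2.imwrite("pics/s1.png",r(s,320,180,160,150,4))
v=[535.5,244.5,-.345]
print(arm.read_state()["position"],[((proj("scene",w(v,l))-[320,180])*4).round() for l in[(0,0,115),(0,0,165),(0,0,65),(0,25,158),(0,-25,72)]])
E
```

```text
[543.00302729 266.53145363 215.37411746] [array([348., 387.]), array([357., 317.]), array([340., 454.]), array([392., 348.]), array([308., 424.])]
```

View pics/s1.png

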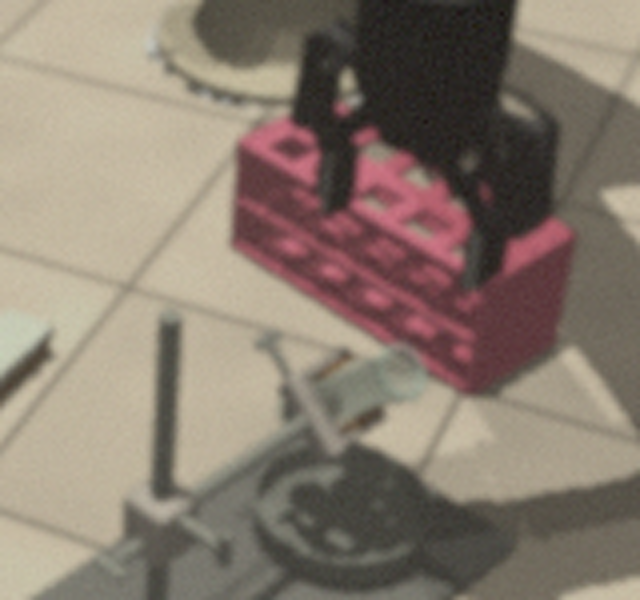

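The gripper straddles above, and the column is at about 47° with its mouth at (405,368). I'll lower, narrow the fingers and sweep the mouth to centre.

Request:
servo_tool:
  rows:
    - [[85,0,0,50,0,0,0],[85,0,0,81,0,0,0],[60,0,0,81,0,0,0],[60,0,0,81,0,0,0],[60,0,4,81,0,0,0],[60,0,8,81,0,0,0],[60,0,12,81,0,0,0],[60,0,16,81,0,0,0],[60,0,20,81,0,0,0],[60,0,23,81,0,0,0]]

```text
clock: 4.82
position: [540.0, 253.7, 139.2]
ee_rot: [0.985, -0.17, 0.007, -0.01]
contact_force: [-0.4, 17.1, 8.4]
gripper_width: 59.8
grasp_force: 8.0
```

```bash
cat > look.py <<'E'
import sys,cv2,numpy as np
from h import *
n=sys.argv[1]; r=lambda im,x,y,w,h,k:cv2.resize(im[y:y+h,x:x+w,::-1],None,fx=k,fy=k,interpolation=cv2.INTER_CUBIC)
a=r(arm.get_image("scene"),*map(int,sys.argv[2:4]),100,120,4);b=r(arm.get_image("top"),*map(int,sys.argv[4:6]),100,120,4)
cv2.imwrite(f"pics/{n}.png",np.hstack([a,b])); st=arm.read_state(); print({k:np.round(st[k],3).tolist() for k in("position","ee_rot","contact_force","wrist_torque","gripper_width","grasp_force")})
E
python3 look.py m2 365 210 190 180
```

```text
{'position': [540.103, 253.505, 139.515], 'ee_rot': [0.985, -0.17, 0.007, -0.009], 'contact_force': [-1.419, 15.359, 7.69], 'wrist_torque': [4.747, 0.274, 0.287], 'gripper_width': 59.777, 'grasp_force': 7.268}
```

View pics/m2.png

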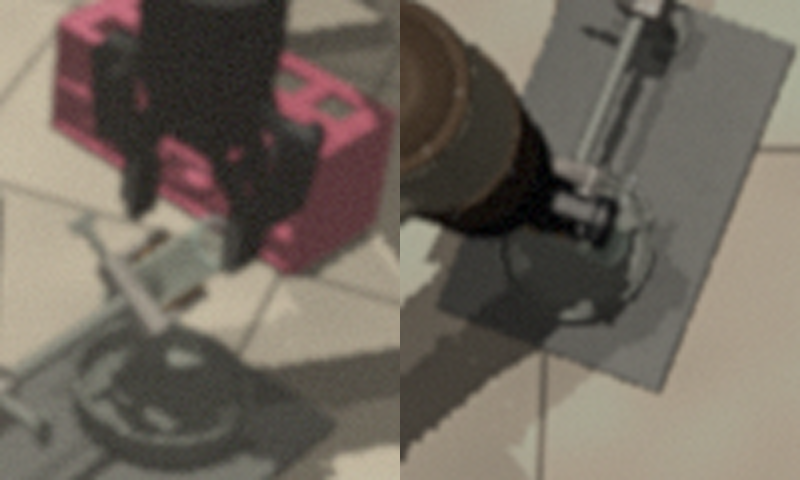

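The picture shows the +y fingertip jammed on the mouth's end face at left-panel (235,255), with the column still at about 48°. I'll back off and push from underneath with closed fingers, lower down.

Request:
servo_tool:
  rows:
    - [[60,0,-15,0,0,0,0],[60,0,-23,-5,0,0,0],[60,0,-23,-60,0,0,0],[0,0,-75,-60,0,0,0],[0,0,-75,-60,0,0,0],[0,0,-75,-60,0,0,0],[0,0,-75,-60,0,0,0],[0,0,-75,-10,0,0,0],[0,0,-75,8,0,0,0],[0,0,-75,8,0,0,0]]

```text
clock: 6.18
position: [559.7, 314.5, 124.6]
ee_rot: [0.985, -0.172, -0.001, 0.002]
contact_force: [1.0, -0.1, 0.4]
gripper_width: 0.2
grasp_force: 0.0
```

Request:
servo_tool:
  rows:
    - [[0,0,8,0,0,0,0],[0,0,13,0,0,0,0],[0,0,17,0,0,0,0],[0,0,21,-1,0,0,0],[0,0,25,-2,0,0,0],[0,0,29,-4,0,0,0],[0,0,29,-4,0,0,0]]

```text
clock: 7.05
position: [552.2, 291.7, 132.4]
ee_rot: [0.985, -0.171, 0.002, -0.003]
contact_force: [-1.6, 6.6, 2.9]
gripper_width: -0.1
grasp_force: 2.9
```

Request:
servo_tool:
  rows:
    - [[0,0,4,-2,0,0,0],[0,0,8,-4,0,0,0],[0,0,11,-6,0,0,0],[0,0,14,-6,0,0,0],[0,0,14,-6,0,0,0]]

```text
clock: 7.68
position: [548.6, 278.5, 139.1]
ee_rot: [0.985, -0.171, 0.003, -0.004]
contact_force: [1.6, 5.5, 4.4]
gripper_width: -0.2
grasp_force: 2.7
```

Request:
servo_tool:
  rows:
    - [[0,0,-6,-10,0,0,0],[0,0,-6,-65,0,0,0],[85,0,31,-65,0,0,0],[85,0,31,-65,0,0,0],[85,0,31,-65,0,0,0],[85,0,31,-65,0,0,0],[85,0,31,-15,0,0,0],[85,0,31,-6,0,0,0],[60,0,31,-6,0,0,0],[60,0,31,-6,0,0,0]]

```text
clock: 8.93
position: [536.7, 247.2, 143.9]
ee_rot: [0.985, -0.171, 0.001, -0.001]
contact_force: [0.2, 0.1, -1.0]
gripper_width: 59.8
grasp_force: 0.0
```

Request:
servo_tool:
  rows:
    - [[45,0,0,0,0,0,0],[40,0,0,0,0,0,0],[37,0,0,0,0,0,0],[34,0,0,0,0,0,0],[33,0,0,0,0,0,0],[33,0,0,0,0,0,0],[33,0,0,0,0,0,0]]

```text
clock: 9.8
position: [535.9, 246.5, 142.4]
ee_rot: [0.985, -0.172, 0.0, -0.0]
contact_force: [2.4, 4.7, 2.7]
gripper_width: 32.9
grasp_force: 2.1
```

Request:
servo_tool:
  rows:
    - [[33,0,2,0,0,0,0],[33,0,2,0,0,0,0],[33,0,2,0,0,0,0]]

```text
clock: 10.18
position: [534.8, 244.2, 142.1]
ee_rot: [0.985, -0.172, -0.0, 0.0]
contact_force: [2.3, 2.5, 2.1]
gripper_width: 33.0
grasp_force: 1.8
```

Request:
servo_tool:
  rows:
    - [[85,0,-2,0,0,0,0],[85,0,-2,0,0,0,0],[85,0,-2,0,0,0,0],[85,0,-2,0,0,0,0],[85,0,-2,-50,0,0,0],[85,0,60,-80,0,0,0],[85,0,120,-80,0,0,0],[85,0,180,-80,0,0,0],[85,0,180,-80,0,0,0]]

```text
clock: 11.3
position: [472.1, 72.1, 222.8]
ee_rot: [0.985, -0.173, -0.0, -0.0]
contact_force: [0.4, 1.0, 0.1]
gripper_width: 84.9
grasp_force: 0.0
```

```bash
python3 look.py m3 350 210 190 155; python3 - <<'E'
from h import *
v=[535.5,244.5,-.345]
for l in[(0,0,165),(0,0,115),(0,0,65)]: print((4*(proj("scene",w(v,l))-[350,210])).round(),(4*(proj("top",w(v,l))-[190,155])+[400,0]).round())
E
```

```text
{'position': [474.118, 74.656, 222.806], 'ee_rot': [0.985, -0.172, 0.0, -0.0], 'contact_force': [0.809, 0.443, -0.095], 'wrist_torque': [0.077, -0.026, -0.061], 'gripper_width': 84.81, 'grasp_force': 0.0}
[237. 197.] [538. 307.]
[228. 267.] [555. 320.]
[220. 334.] [570. 333.]
```

View pics/m3.png

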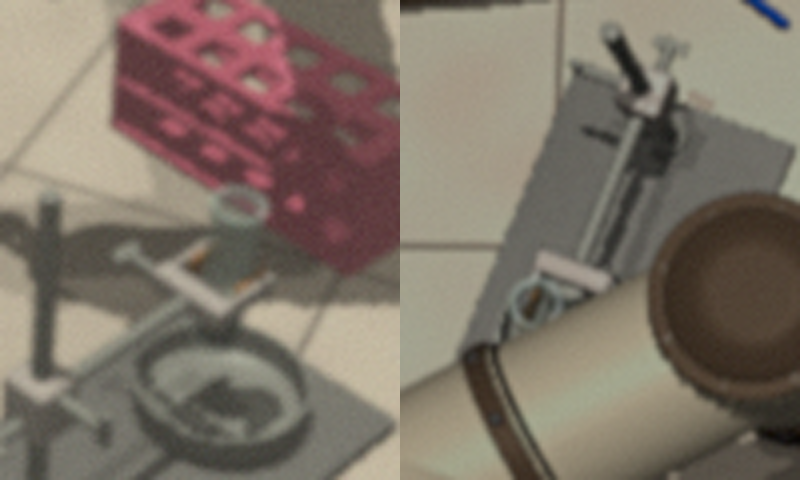

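The column is upright: the mouth is at left-panel (240,203) and top-panel (536,303), within about 2 mm of predicted. Now I go to the rod.

Request:
servo_tool:
  rows:
    - [[85,127,331,-17,0,0,0],[85,127,331,-17,0,0,0],[85,127,331,-17,0,0,0],[85,127,331,-17,0,0,0],[85,127,331,-17,0,0,0],[85,127,331,-17,0,0,0],[85,127,331,-17,0,0,0],[85,127,331,-17,0,0,0]]

```text
clock: 12.4
position: [482.4, -278.6, 238.7]
ee_rot: [0.985, -0.171, -0.001, -0.0]
contact_force: [-0.3, -0.0, -0.3]
gripper_width: 85.1
grasp_force: 0.0
```

```bash
python3 look.py m4 180 130 385 190; python3 - <<'E'
from h import *
for l in[(482.5,-280,179),(482.5,-280,125),(482.5,-280,66)]: print((4*(proj("scene",l)-[180,130])).round(),(4*(proj("top",l)-[385,190])+[400,0]).round())
E
```

```text
{'position': [482.297, -278.08, 239.137], 'ee_rot': [0.985, -0.171, -0.0, -0.0], 'contact_force': [-0.167, 0.011, -0.45], 'wrist_torque': [0.063, 0.01, 0.004], 'gripper_width': 85.125, 'grasp_force': 0.0}
[194. 235.] [659. 261.]
[203. 304.] [639. 272.]
[213. 375.] [620. 283.]
```

View pics/m4.png

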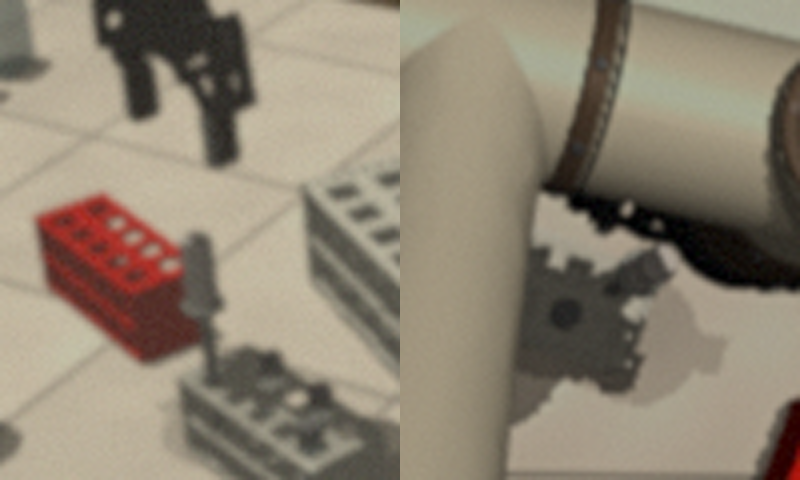

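The rod's handle top is at left-panel (198,240) and top-panel (655,262), within 1 px of the prediction. I'll descend and grip.

Request:
servo_tool:
  rows:
    - [[85,0,1,40,0,0,0],[85,0,1,75,0,0,0],[85,0,1,102,0,0,0],[85,0,1,102,0,0,0],[40,0,1,102,0,0,0],[30,0,1,102,0,0,0],[25,0,1,102,0,0,0],[20,0,1,102,0,0,0],[10,0,1,102,0,0,0],[10,0,1,102,0,0,0]]

```text
clock: 13.75
position: [482.0, -280.5, 138.2]
ee_rot: [0.985, -0.171, 0.001, 0.0]
contact_force: [-0.3, -0.2, 5.9]
gripper_width: 20.7
grasp_force: 58.4
```

Request:
servo_tool:
  rows:
    - [[10,0,0,-15,0,0,0],[10,0,0,-40,0,0,0],[10,0,0,-80,0,0,0],[10,0,0,-130,0,0,0],[10,0,0,-180,0,0,0],[10,0,0,-180,0,0,0],[10,0,0,-180,0,0,0]]

```text
clock: 14.62
position: [480.7, -279.7, 316.4]
ee_rot: [0.985, -0.172, -0.001, -0.001]
contact_force: [0.7, 1.3, -1.9]
gripper_width: 20.7
grasp_force: 58.6
```

```bash
python3 look.py m5 170 90 385 190; python3 - <<'E'
from h import *
p=arm.read_state()["position"]
for z in(41,-13,-133): 
  l=p+[0,0,z];print((4*(proj("scene",l)-[170,90])).round(),(4*(proj("top",l)-[385,190])+[400,0]).round())
E
```

```text
{'position': [480.562, -279.79, 315.442], 'ee_rot': [0.985, -0.172, -0.002, -0.0], 'contact_force': [0.536, -0.174, -1.346], 'wrist_torque': [-0.035, -0.05, -0.041], 'gripper_width': 20.813, 'grasp_force': 58.617}
[202. 142.] [738. 221.]
[213. 223.] [711. 236.]
[236. 389.] [660. 264.]
```

View pics/m5.png

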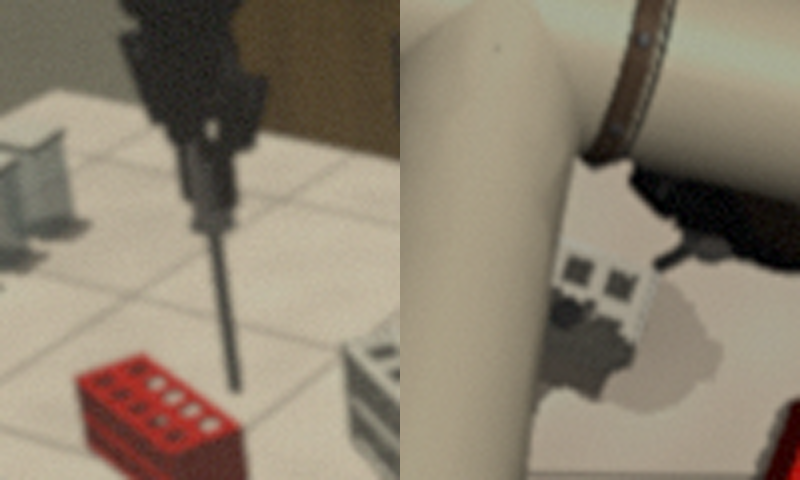

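The rod hangs plumb, with its tip at left-panel (236,390) as predicted. I'll carry it over the mouth.

Request:
servo_tool:
  rows:
    - [[10,-12,-50,0,0,0,0],[10,-25,-102,0,0,0,0],[10,-38,-154,0,0,0,0],[10,-50,-205,0,0,0,0],[10,-63,-257,0,0,0,0],[10,-76,-309,0,0,0,0],[10,-88,-361,0,0,0,0],[10,-101,-413,0,0,0,0],[10,-113,-465,0,0,0,0],[10,-125,-513,0,0,0,0]]

```text
clock: 15.98
position: [536.7, 246.5, 315.5]
ee_rot: [0.985, -0.171, -0.001, 0.001]
contact_force: [1.1, -0.5, -1.9]
gripper_width: 20.6
grasp_force: 58.8
```

Request:
servo_tool:
  rows:
    - [[10,0,0,0,0,0,0],[10,0,0,0,0,0,0],[10,0,0,0,0,0,0]]

```text
clock: 16.35
position: [537.1, 243.6, 317.1]
ee_rot: [0.985, -0.172, -0.0, 0.0]
contact_force: [-0.0, 0.6, -0.2]
gripper_width: 21.1
grasp_force: 58.9
```

```bash
python3 look.py m6 345 160 190 155; python3 - <<'E'
from h import *
p=arm.read_state()["position"]
for l in (p-[0,0,133],np.array([535.5,244.5,165])): print((4*(proj("scene",l)-[345,160])).round(),(4*(proj("top",l)-[190,155])+[400,0]).round())
E
```

```text
{'position': [537.193, 243.701, 317.55], 'ee_rot': [0.985, -0.172, 0.0, -0.0], 'contact_force': [0.28, -1.358, -0.404], 'wrist_torque': [0.014, -0.011, 0.0], 'gripper_width': 20.609, 'grasp_force': 58.918}
[258. 370.] [532. 298.]
[257. 397.] [538. 307.]
```

View pics/m6.png

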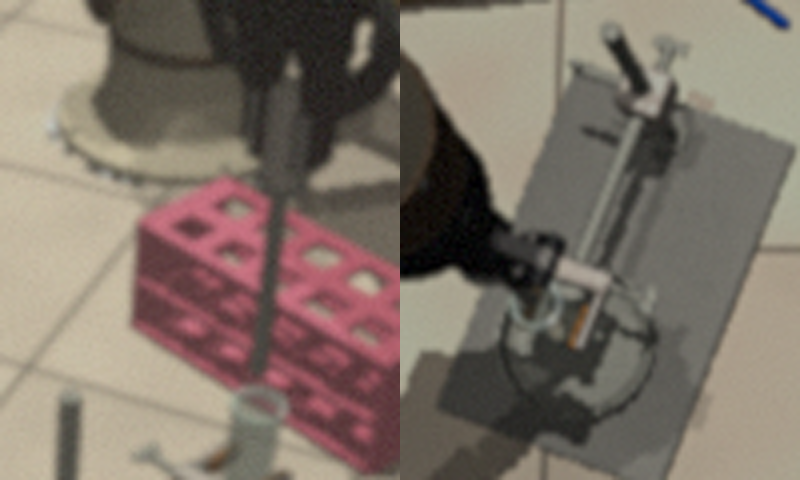

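The tip at left-panel (259,376) hangs directly above the mouth at (260,400), and the offset is within 2 mm. I'll insert it.

Request:
servo_tool:
  rows:
    - [[10,0,0,15,0,0,0],[10,0,0,30,0,0,0],[10,0,0,45,0,0,0],[10,0,0,60,0,0,0],[10,0,0,75,0,0,0],[10,0,0,82,0,0,0],[10,0,0,82,0,0,0]]

```text
clock: 17.32
position: [537.1, 244.8, 234.7]
ee_rot: [0.985, -0.172, -0.0, 0.0]
contact_force: [-0.1, -0.1, -1.6]
gripper_width: 20.4
grasp_force: 58.9
```

No contact so far. Now I push the parts.

Request:
servo_tool:
  rows:
    - [[10,0,0,5,0,0,0],[10,0,0,10,0,0,0],[10,0,0,15,0,0,0],[10,0,0,20,0,0,0],[10,0,0,25,0,0,0],[10,0,0,30,0,0,0],[10,0,0,35,0,0,0],[10,0,0,40,0,0,0]]

```text
clock: 18.32
position: [537.9, 244.8, 197.0]
ee_rot: [0.985, -0.171, 0.001, -0.001]
contact_force: [-0.2, -0.5, -0.9]
gripper_width: 20.7
grasp_force: 58.9
```

Request:
servo_tool:
  rows:
    - [[10,0,0,4,0,0,0],[10,0,0,8,0,0,0],[10,0,0,12,0,0,0],[10,0,0,12,0,0,0],[10,0,0,12,0,0,0]]

```text
clock: 18.95
position: [537.3, 244.9, 183.3]
ee_rot: [0.985, -0.172, 0.0, -0.0]
contact_force: [0.4, -1.0, -0.4]
gripper_width: 20.8
grasp_force: 58.9
```

Request:
servo_tool:
  rows:
    - [[10,0,0,-15,0,0,0],[10,0,0,-35,0,0,0],[10,0,0,-55,0,0,0],[10,0,0,-75,0,0,0],[10,0,0,-95,0,0,0],[10,0,0,-115,0,0,0],[10,0,0,-134,0,0,0],[10,0,0,-134,0,0,0],[10,0,0,-134,0,0,0]]

```text
clock: 20.08
position: [536.8, 244.7, 317.0]
ee_rot: [0.985, -0.172, -0.0, 0.0]
contact_force: [-0.2, 0.0, -2.2]
gripper_width: 20.6
grasp_force: 58.9
```

```bash
cp pics/m6.png pics/m6b.png; python3 look.py m7 345 160 190 155; python3 - <<'E'
import cv2,numpy as np
from h import *
a=cv2.imread("pics/m6.png").astype(int);b=cv2.imread("pics/m7.png").astype(int)
d=cv2.resize(np.abs(a-b).mean(2).astype(np.float32),None,fx=.25,fy=.25,interpolation=cv2.INTER_AREA)
m=(d>18).astype(np.uint8); n,l,s,c=cv2.connectedComponentsWithStats(m)
for i in range(1,n):
    if s[i][4]>4:
        k=l==i; q=lambda im:cv2.resize(im.astype(np.float32),None,fx=.25,fy=.25,interpolation=cv2.INTER_AREA)[k].mean(0).round()
        print("x4 bbox",s[i][:4]*4,s[i][4],"before",q(a),"after",q(b))
# rod column: darkness along axis in scene left panel, rows 330..400
for im in(a,b): print([int(im[y,250:268].mean()) for y in range(340,404,4)])
p=arm.read_state()["position"]
print("dish c x4 top",(4*(proj("top",[535.5,244.5,20])-[190,155])+[400,0]).round())
E
```

```text
{'position': [536.751, 244.614, 316.386], 'ee_rot': [0.985, -0.172, -0.001, 0.001], 'contact_force': [-0.457, -0.346, -1.042], 'wrist_torque': [-0.033, -0.003, 0.002], 'gripper_width': 20.548, 'grasp_force': 58.945}
x4 bbox [344  24  32  48] 44 before [ 86.  97. 103.] after [ 85.  96. 102.]
x4 bbox [400  48 104 172] 101 before [65. 75. 80.] after [ 90. 103. 109.]
x4 bbox [388  76  12  12] 5 before [ 97. 110. 118.] after [77. 88. 93.]
x4 bbox [328 144  12  16] 5 before [ 89. 101. 108.] after [70. 78. 84.]
x4 bbox [508 220   8  12] 5 before [62. 68. 68.] after [84. 91. 92.]
x4 bbox [456 268  20  20] 11 before [ 96. 108. 112.] after [76. 85. 88.]
x4 bbox [548 312  16  28] 17 before [102. 112. 113.] after [80. 86. 83.]
x4 bbox [592 328  16  32] 13 before [71. 78. 78.] after [42. 46. 47.]
x4 bbox [560 344  40  24] 31 before [47. 51. 51.] after [70. 78. 82.]
x4 bbox [524 444   8  12] 5 before [75. 86. 93.] after [ 96. 109. 117.]
[76, 77, 74, 73, 73, 71, 70, 73, 81, 85, 90, 102, 114, 114, 105, 98]
[79, 83, 80, 75, 72, 72, 70, 72, 79, 84, 90, 103, 113, 113, 107, 102]
dish c x4 top [584. 344.]
```

No slip: the tip is unchanged in the image. A pale patch (disc) and a dark patch (stopper) have appeared inside the dish near top-panel (580,356) and (600,344). I'll take the rod back.

Request:
servo_tool:
  rows:
    - [[10,13,50,0,0,0,0],[10,26,102,0,0,0,0],[10,38,154,0,0,0,0],[10,51,205,0,0,0,0],[10,64,257,0,0,0,0],[10,76,309,0,0,0,0],[10,89,361,0,0,0,0],[10,102,413,0,0,0,0],[10,115,465,0,0,0,0],[10,126,512,0,0,0,0]]

```text
clock: 21.42
position: [482.0, -281.4, 316.6]
ee_rot: [0.985, -0.172, -0.001, -0.0]
contact_force: [0.5, 0.5, -0.7]
gripper_width: 20.7
grasp_force: 59.1
```

Request:
servo_tool:
  rows:
    - [[10,0,0,20,0,0,0],[10,0,0,50,0,0,0],[10,0,0,90,0,0,0],[10,0,0,100,0,0,0],[10,0,0,100,0,0,0],[10,0,0,100,0,0,0]]

```text
clock: 22.18
position: [483.8, -280.0, 219.1]
ee_rot: [0.985, -0.171, 0.002, 0.0]
contact_force: [-0.1, -0.2, -1.0]
gripper_width: 20.9
grasp_force: 59.2
```

Request:
servo_tool:
  rows:
    - [[10,-1,0,10,0,0,0],[10,-1,0,20,0,0,0],[10,-1,0,30,0,0,0],[10,-1,0,40,0,0,0],[10,-1,0,50,0,0,0],[10,-1,0,60,0,0,0],[10,-1,0,70,0,0,0],[10,-1,0,76,0,0,0],[10,-1,0,79,0,0,0],[10,-1,0,79,0,0,0]]

```text
clock: 23.42
position: [482.0, -279.3, 138.5]
ee_rot: [0.985, -0.171, 0.0, 0.0]
contact_force: [-0.5, 0.1, -1.2]
gripper_width: 20.9
grasp_force: 59.5
```

Request:
servo_tool:
  rows:
    - [[10,0,0,1,0,0,0],[10,0,0,1,0,0,0],[30,0,0,1,0,0,0],[50,0,0,1,0,0,0],[85,0,0,1,0,0,0],[85,0,0,1,0,0,0],[85,0,0,1,0,0,0]]

```text
clock: 24.3
position: [481.8, -279.3, 137.3]
ee_rot: [0.985, -0.172, -0.0, -0.0]
contact_force: [-0.6, -0.2, 0.4]
gripper_width: 85.2
grasp_force: 0.0
```

Request:
servo_tool:
  rows:
    - [[85,0,0,-20,0,0,0],[85,0,0,-60,0,0,0],[85,0,0,-110,0,0,0],[85,-60,0,-130,0,0,0],[85,-110,0,-130,0,0,0],[85,-110,0,-130,0,0,0],[85,-110,0,-130,0,0,0]]

```text
clock: 25.18
position: [378.6, -242.2, 267.8]
ee_rot: [0.985, -0.171, 0.001, 0.0]
contact_force: [0.0, 0.4, 0.8]
gripper_width: 85.1
grasp_force: 0.0
```

```bash
python3 - <<'E'
import cv2,numpy as np
from h import *
for n,bs in(("scene",[(190,180,160,110),(320,230,140,140)]),("top",[(195,155,100,125),(375,225,80,80)])):
    a=cv2.imread(f"pics/{n}0.png").astype(int);b=arm.get_image(n)[:,:,::-1].astype(int);cv2.imwrite(f"pics/{n}9.png",b)
    d=cv2.blur(np.abs(a-b).mean(2),(2,2))
    for x,y,W,H in bs:
        N,l,s,c=cv2.connectedComponentsWithStats((d[y:y+H,x:x+W]>18).astype(np.uint8))
        print(n,[( (s[i][:4]+[x,y,0,0]).tolist(),int(s[i][4]),a[y:y+H,x:x+W][l==i].mean().round(),b[y:y+H,x:x+W][l==i].mean().round()) for i in range(1,N) if s[i][4]>6])
for k,l in dict(rodtop=[482.5,-280,179],mouth=[535.5,244.5,165],foot=[535.5,244.5,65],dish=[535.5,244.5,25]).items(): print(k,proj("scene",l).round(),proj("top",l).round())
print(arm.read_state()["clock"],arm.read_state()["position"])
t=cv2.imread("pics/top9.png")[:,:,::-1].mean(2).astype(int); print(t[228:256:1,222:248])
E
```

```text
scene [([273, 193, 37, 16], 300, np.float64(141.0), np.float64(90.0)), ([252, 198, 98, 65], 2529, np.float64(167.0), np.float64(119.0)), ([273, 206, 14, 15], 68, np.float64(115.0), np.float64(80.0))]
scene [([320, 230, 60, 33], 1351, np.float64(168.0), np.float64(104.0)), ([405, 256, 13, 9], 50, np.float64(87.0), np.float64(111.0)), ([379, 260, 52, 37], 784, np.float64(132.0), np.float64(136.0)), ([393, 289, 6, 4], 16, np.float64(75.0), np.float64(100.0)), ([389, 297, 14, 11], 86, np.float64(79.0), np.float64(119.0)), ([402, 297, 6, 5], 25, np.float64(139.0), np.float64(108.0)), ([386, 305, 29, 13], 148, np.float64(98.0), np.float64(82.0)), ([409, 309, 3, 4], 11, np.float64(70.0), np.float64(95.0)), ([415, 308, 6, 5], 16, np.float64(121.0), np.float64(94.0)), ([415, 311, 13, 9], 49, np.float64(80.0), np.float64(110.0)), ([424, 319, 7, 7], 28, np.float64(87.0), np.float64(114.0))]
top [([211, 218, 44, 38], 842, np.float64(87.0), np.float64(100.0)), ([207, 231, 4, 4], 12, np.float64(99.0), np.float64(123.0)), ([254, 248, 3, 6], 9, np.float64(85.0), np.float64(103.0)), ([233, 249, 3, 4]
[... 2754 characters left out ...]
5
  132 127 128 125 123 122 118 109]
 [113 116 113 103  98 101 102 101 110 125 131 132 121 105 100 102 114 127
  131 129 131 130 125 121 109 104]
 [106 115 115 120 124 126 127 125 127 129 130 130 128 127 127 127 128 131
  130 130 131 129 120 109 103 103]
 [ 98 111 112 117 122 128 129 131 130 130 130 131 130 131 131 132 133 130
  129 127 124 119 111 106 101  87]
 [ 84  95 105 110 115 118 128 126 131 129 131 129 129 130 129 131 130 128
  124 120 111 108 106 102  91  62]
 [ 80  78  90 103 112 111 114 118 121 122 122 125 126 126 124 125 123 121
  113 105  99 102 100  83  64  64]][ WARN:0@2.228] global loadsave.cpp:1063 imwrite_ Unsupported depth image for selected encoder is fallbacked to CV_8U.
```

The rod is back in its hole: there is no image change around (229,190) in the scene view. The parts lie in the dish, the column is upright and the gripper is clear, so I'll hand in.

```bash
python3 -c "
from bench import arm
print(arm.job_done())"
```

```text
the job is handed in; nothing more can be done
None
```

I swung the column upright, pushed the stopper and disc out into the dish, stood the rod back in its rack hole, and handed the job in at about 25 s; I estimate the column is within about 2° of vertical, but after the 10-picture limit I checked the parts and rod only by image differences.

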